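Bring the dropper bottle round to the front and hold it there

TASK

Unlock the rotary desk organiser by sliding its front bolt away from the turntable, fully home in its keeper. Then turn the turntable by the crank knob on top until the tall dropper bottle stands at the front, in line with the bolt, and finish still gripping the crank knob with the turntable held still, because a spring turns it back when it is let go. Leave the bottle standing in its cup and do not disturb the stamp, the stapler and the mouse.

Things in the scene. Friction and masses are not known exactly. Their poses are not given: they have to be found in the camera images.
- organiser: Fixed rotary desk organiser: round grey foot 200 mm across, with a flat tongue 56 mm wide that reaches 235 mm from the axis towards the front and carries the bolt. Origin on the turntable's vertical axis at desk height; its -x axis is the front (along the tongue, roughly towards the robot), z up. A printer 370 mm high stands behind it on the left.
- turntable (a joint): Turntable angle in rad, counterclockwise from above, limits -3.05 to 3.05; 0 is where it rests at the start (the crank then points within 0.4 rad of the front). A spring (0.09 N m/rad; friction 0.02 N m) turns it back to about 0 when let go. Until the bolt is withdrawn, its tip stands between two lugs on the rim, 35 degrees to either side of the crank, and stops the turntable there.
- turntable_top (a point): Centre of the top of the white turntable (disc 190 mm across, top 34 mm above the desk, on the organiser's axis). Four clear cups (44 mm across, 20 mm high) stand on it on a circle of 68 mm radius, at 72 and 144 degrees to either side of the crank: one holds the dropper bottle, three hold short vials (24 mm across, 56 mm high); which is where varies.
- crank_knob: Black upright round crank knob, 20 mm across, 44 mm high, that spins freely about its own upright axis on the end of the crank arm, 55 mm from the turntable's axis. Origin at its centre, 194 mm above the desk. The steel arm beneath it is 18 mm wide, its top 170 mm above the desk; nothing else of the organiser reaches higher than 175 mm.
- bolt (a joint): Travel of the bolt in m: 0 = locked (tip between the lugs), 0.030 = fully home in the keeper at the outer end of the tongue. It slides straight along the organiser's -x, away from the turntable, with about 2.5 N of friction, and stays where it is left.
- bolt_grip (a point): Centre of the bolt's black upright round knob (15 mm across, from 43 to 77 mm above the desk), this point 61 mm above the desk; 152 mm in front of the axis when locked, 182 mm when home. The two steel guides on either side of it along the track rise to 39 mm.
- dropper_mid (a point): Centre, half-way up, of the tall dropper bottle (34 mm across, 102 mm high, with a narrow pointed rubber top; loose, standing upright in a cup, its top 139 mm above the desk). Twice as tall as the vials. Its z axis is its own upright axis.
- rubber_stamp: Wooden rubber stamp, 29 x 55 x 73 mm, standing on the desk; origin at the centre of its underside. Leave alone.
- stapler: Stapler, 132 x 32 x 51 mm, on the desk; origin at the centre of its underside. Leave alone.
- mouse: Computer mouse, 108 x 60 x 36 mm, on the desk; origin at the centre of its underside. Leave alone.
Mind the look-alikes: they are no part of the job. Leave any turquoise or yellow look-alike of the part that bears dropper_mid alone.

How it is judged:
On the way, in this order (a step that is already met when the one before it is completed fails the run):
1. the bolt is slid fully home into its keeper (value of joint bolt above 0.026 m), for 0.2 s.
2. the dropper bottle is at the front with the crank knob gripped (x of dropper_mid in the frame of organiser below -0.05 m and y of dropper_mid in the frame of organiser between -0.011 and 0.011 m and contact force between the fingers and crank_knob above 2 N), for 0.2 s.
At the end, for the whole second after the job is handed in: The fingers still grip the crank knob (over 2 N), the turntable is still (below 0.05 rad/s), the dropper bottle stands upright in its cup at the front, its centre within 11 mm of the line of the bolt, and the bolt is home in its keeper (at least 26 of 30 mm) (all of step 2 and velocity of joint turntable between -0.05 and 0.05 rad/s and value of joint bolt above 0.026 m and angle between dropper_mid's own z axis and vertical below 0.15 rad and height (world z) of dropper_mid between 0.08 and 0.095 m); the arm keeps its last pose, push and grip.
It fails at once if the rubber stamp beside the organiser is pushed away (distance of rubber_stamp from where it was at the start of the episode above 0.02 m).
It fails at once if the stapler beside the organiser is pushed away (distance of stapler from where it was at the start of the episode above 0.02 m).
It fails at once if the mouse beside the organiser is pushed away (distance of mouse from where it was at the start of the episode above 0.02 m).
It fails at once if the dropper bottle is tipped over or taken out of its cup (angle between dropper_mid's own z axis and vertical above 0.4 rad or height (world z) of dropper_mid above 0.115 m).
It also fails if it takes over 51 s, if anything falls off the work surface, if the arm or the gripper's body presses on something with over 40 N, if the wrist force passes 120 N, or if a joint passes its speed limit or range.

ROBOT

A 7-joint arm with a two-finger parallel gripper is mounted at the origin on the work surface; the furniture and walls round the work are solid. World frame = base frame: x ahead of the robot, y to its left, z up, the work surface at z = 0. Lengths are in m, angles in rad, forces in N, time in s.
With the tool pointing down it reaches from about 0.425 to 0.95 m from the base axis. Payload 16.7 kg.
Tool frame: the origin (TCP) lies midway between the tips of the shut fingers; the grasp point (between the pads) lies manip.hold_point_z behind it (manip.hold_point_z is the distance from the TCP to the grasp point, in m); z points along the fingers, y is the line along which they close (so a half turn about z gives the same grasp; the last joint's range is limited). The gripper opens to 94 mm and grips with 3 to 60 N. Pads are 16 mm wide; open, the fingers measure 119 mm over their backs; the gripper's body (75 mm by 177 mm) begins 78 mm behind the grasp point.
Start: joints at [-1.31, 0.426, 0.074, 1.606, -0.034, 1.111, -0.067], TCP at [0.27, 0.619, 0.205] pointing down, gripper open.
Joint ranges: [-2.85, 2.85], [-0.5, 2.14], [-1.23, 1.37], [0.21, 2.46], [-1.02, 4.16], [0.16, 2.05], [-2.73, 2.73]. Speed limits (rad/s): [1.89, 1.89, 2.39, 2.39, 3.01, 3.01, 3.01].

INTERFACE

Orientations are given as a unit quaternion [x, y, z, w].
In Python, from rig import manip gives the robot as it stands. The module is installed in compiled form; this text tells all that it offers.
- The arm moves only by the tool servo_tool, never from a script. Its arguments are lists of equal length, an entry for each row: "travel": the shift along the world's x, y, z in units of 40 mm (1.0 is 40 mm), a list of three; "yaw": the turn about the world's z in units of 6 degrees (1.0 is 6 degrees). In form: {"travel": [[tx, ty, tz], ...], "yaw": [yaw, ...]}. A call has exactly 8 rows; each row shifts and turns the commanded pose from where the row before left it; what a row does not reach is not made up. A row lasts 1/12 s, in which the tool goes at most 41.7 mm and 7.16 degrees, less where a joint would pass 70% of its speed; a pose out of reach is approached as far as the arm can. A call is refused whole if a number of a shift passes 1 or a number of a turn 1, either way. A call with a gripper value outside its range is refused whole. "grip" is the opening, from 0 (shut) to 1 (fully open), set as the call begins (left out, the last holds). The fingers move at their own pace and stop on an object; "grip_force" is the grip in N (left out, the last holds). Time passes only in rows, so rows that do not move let the fingers close, or fill a call up. It gives the time, the measured TCP pose, the force, the opening and the grip force at its end, in the units of the state.
- manip.get_state(): the state, without advancing time (a new reading comes with each control period).
- manip.camera(name): name is "scene" or "top" or "wrist"; returns a dict with "image" (400x640x3 uint8, blue, green, red), "mtx" (3x3 intrinsics, pixels), "rvec" (rotation vector, rad) and "tvec" (3), from world to camera coordinates, as OpenCV has them. Camera axes: x right, y down, z forward; pixel columns grow to the right and rows downward; lengths in m; the calibration is good to about 2 mm. The wrist camera is an equidistant fisheye: a pixel r from the principal point sees the ray r / f radians off the axis. A picture is of the moment at which its call begins. There is no depth.
- manip.close_job(): hands the job in; it is judged then, once.
The state is a dict: "time": time; "joints": joint angles; "joint_velocities": joint speeds; "joint_torque": joint torques, N m; "ee_pos": TCP position; "orientation": TCP orientation; "force": force on the tool from outside, world axes, zero at the start; "wrist_torque": the same for the moment, N m; "finger_gap": finger opening in m; "grasp_force": force on a finger pad.
Only numpy, scipy, OpenCV 4.12 (cv2) and the standard library are available. Lean on these libraries where they do the work, as an engineer would, in place of code of your own. Each camera call takes 0.05 s, during which the arm holds its last target. There are 200 camera calls.

## Working session

There is one attempt and no reset: what is moved stays moved. The work goes in short steps, Python scripts to look and compute and a tool call to move; the robot and the scene stay as the last step left them, time stands still between calls to the robot, and variables do not carry over. Pictures are saved under pics/ and viewed, at most 10 in all, crops included, and the job is handed in when it is done.

Besides the shell and the picture viewer there is one more tool, called by a JSON object that holds its "method" and its "body", one argument or row to a line. servo_tool: Moves the arm, as the interface text tells. Its arguments: {"type":"object","properties":{"travel":{"type":"array","items":{"type":"array","items":{"type":"number"}}},"yaw":{"type":"array","items":{"type":"number"}},"grip":{"type":"number"},"grip_force":{"type":"number"}},"required":["travel","yaw"]}

```bash
mkdir -p pics
python3 - <<'E'
from rig import manip
import cv2
s=manip.get_state();print(s, manip.hold_point_z)
for n in("top","scene"):
    c=manip.camera(n);cv2.imwrite(f"pics/{n}0.png",c["image"]);print(n,c["mtx"].tolist(),c["rvec"],c["tvec"])
E
```

```text
{'time': 0.0, 'joints': array([-1.30949816,  0.42677161,  0.07382069,  1.60662584, -0.03409303,
        1.11080476, -0.06712947]), 'joint_velocities': array([-0.0011676 , -0.00113235, -0.00100088,  0.00201655,  0.00018871,
        0.00083414, -0.00025918]), 'joint_torque': array([ 7.18109786e-04, -9.35806561e+01,  3.66672233e+00, -4.54200804e+01,
       -4.89037496e-02,  2.01839948e-02,  1.36384560e-04]), 'ee_pos': array([0.26938739, 0.61841563, 0.20473999]), 'orientation': array([ 2.03973051e-01,  9.78976270e-01, -6.69482675e-04, -9.00037347e-05]), 'force': array([-0.30176542, -0.60378467, -0.6025711 ]), 'wrist_torque': array([ 0.02437061,  0.06516294, -0.05797028]), 'grasp_force': 0.0, 'finger_gap': 0.09412301899164961} 0.0188
top [[365.2657503903613, 0.0, 318.1237340923628], [0.0, 365.2657503903613, 193.10777243411067], [0.0, 0.0, 1.0]] [ 2.15318355 -2.18137814  0.05176909] [0.08715646 0.54126137 1.08310283]
scene [[364.51080082658484, 0.0, 314.16206159356636], [0.0, 364.51080082658484, 200.1282445022051], [0.0, 0.0, 1.0]] [ 0.91459102 -2.25002437  1.31416447] [0.40569627 0.27669876 0.6299953 ]
```

View pics/top0.png

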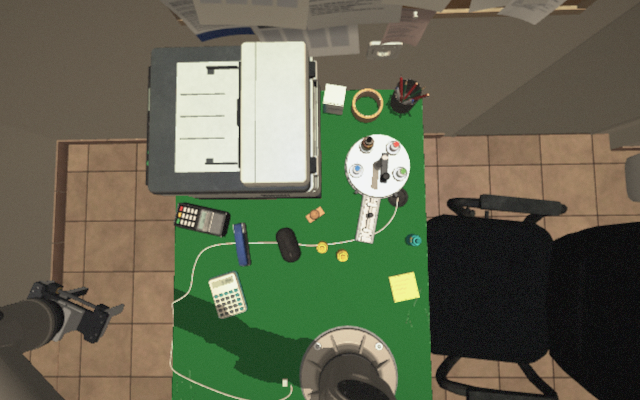

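View pics/scene0.png

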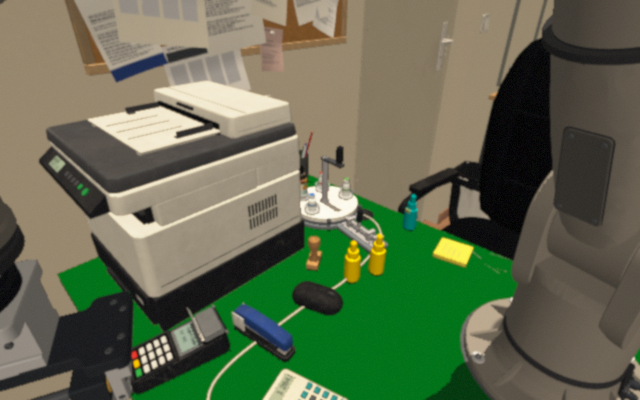

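The top view shows the turntable at about (378,165), the tongue and bolt at about (369,215), the stamp at (315,214), the mouse at (288,245), the stapler at (242,243), yellow look-alikes at (322,247) and (343,256), and a turquoise one at (415,240). The dropper appears to be at (367,143). I'll enlarge it.

Run:
```python
import cv2
a=cv2.imread("pics/top0.png")[125:255,290:430]
cv2.imwrite("pics/crop0.png",cv2.resize(a,None,fx=4.5,fy=4.5,interpolation=cv2.INTER_CUBIC))
```

```text
(no output)
```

View pics/crop0.png

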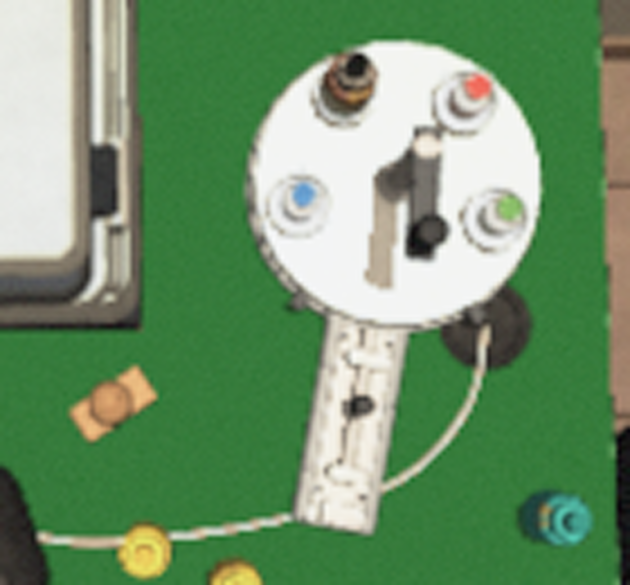

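The crop shows the disc centre at about (395,184), crank knob top at (432,229), bolt knob top at (358,402), tongue end middle at (335,527), bottle tip at (357,64) and stamp at (112,402).

```bash
cat > h.py <<'E'
import numpy as np,cv2
from rig import manip
def ray(c,px):
    R=cv2.Rodrigues(np.array(c["rvec"],float))[0];t=np.array(c["tvec"],float).ravel()
    d=R.T@(np.linalg.inv(c["mtx"])@np.array([px[0],px[1],1.]));return -R.T@t,d
def atz(c,px,z):
    o,d=ray(c,px);return o+d*(z-o[2])/d[2]
E
python3 - <<'E'
from h import *
c=manip.camera("top")
P={}
for n,p,z in [("axis",(395,184),.034),("crank",(432,229),.216),("crankbase",(427,143),.170),("bolt",(358,402),.077),("tongue",(335,527),.015),("tip",(357,64),.139),("cup",(342,97),.04),("stamp",(112,402),.073),("blue",(305,194),.095),("green",(511,207),.095),("red",(478,87),.095),("turq",(570,518),.1)]:
    P[n]=atz(c,(p[0]/4.5+290,p[1]/4.5+125),z);print(n,P[n].round(4))
a=P["axis"]
for n in P:
    d=(P[n]-a)[:2];print(n,np.linalg.norm(d).round(4),np.degrees(np.arctan2(d[1],d[0])).round(1))
from scipy.spatial.transform import Rotation as R
E
```

```text
axis [ 0.6207 -0.1     0.034 ]
crank [ 0.5678 -0.0951  0.216 ]
crankbase [ 0.624  -0.1008  0.17  ]
bolt [ 0.4753 -0.0675  0.077 ]
tongue [ 0.3933 -0.0571  0.015 ]
tip [ 0.6785 -0.0647  0.139 ]
cup [ 0.6788 -0.0655  0.04  ]
stamp [0.4773 0.0886 0.073 ]
blue [ 0.6061 -0.0352  0.095 ]
green [ 0.5958 -0.1638  0.095 ]
red [ 0.6723 -0.1454  0.095 ]
turq [ 0.4022 -0.193   0.1   ]
axis 0.0 0.0
crank 0.0531 174.7
crankbase 0.0034 -12.8
bolt 0.149 167.4
tongue 0.2314 169.3
tip 0.0678 31.4
cup 0.0676 30.7
stamp 0.237 127.2
blue 0.0664 102.7
green 0.0684 -111.4
red 0.0687 -41.3
turq 0.2375 -157.0
```

{"method": "servo_tool", "body": {
  "travel": [
    [0, -0.55, 0.7],
    [0, -0.55, 0.7],
    [0, -0.55, 0.7],
    [0, -0.55, 0.7],
    [0, -0.55, 0.7],
    [0, -0.55, 0.7],
    [0, -0.55, 0.7],
    [0, -0.55, 0.7]
  ],
  "yaw": [0, 0, 0, 0, 0.5, 0.5, 0.5, 0.5]
}}

```text
time: 0.82
ee_pos: [0.2694, 0.4414, 0.4307]
orientation: [0.099, 0.995, -0.0, -0.0]
force: [0.1, 0.6, 1.1]
finger_gap: 0.0938
grasp_force: 0.0
```

{"method": "servo_tool", "body": {
  "travel": [
    [0.45, -0.8, 0],
    [0.45, -0.8, 0],
    [0.45, -0.8, 0],
    [0.45, -0.8, 0],
    [0.45, -0.8, 0],
    [0.45, -0.8, 0],
    [0.45, -0.8, 0],
    [0.45, -0.8, 0]
  ],
  "yaw": [0, 0, 0, 0, 0, 0, 0, 0]
}}

```text
time: 1.48
ee_pos: [0.414, 0.1849, 0.4295]
orientation: [0.101, 0.995, 0.0, -0.0]
force: [0.9, 1.5, 1.4]
finger_gap: 0.0941
grasp_force: 0.0
```

{"method": "servo_tool", "body": {
  "travel": [
    [0.19, -0.79, -0.3],
    [0.19, -0.79, -0.3],
    [0.19, -0.79, -0.3],
    [0.19, -0.79, -0.3],
    [0.19, -0.79, -0.3],
    [0.19, -0.79, -0.3],
    [0.19, -0.79, -0.3],
    [0.19, -0.79, -0.3]
  ],
  "yaw": [0, 0, 0, 0, 0, 0, 0, 0]
}}

```text
time: 2.15
ee_pos: [0.4742, -0.0677, 0.3331]
orientation: [0.101, 0.995, 0.0, 0.0]
force: [0.5, 0.2, 0.3]
finger_gap: 0.0937
grasp_force: 0.0
```

{"method": "servo_tool", "body": {
  "travel": [
    [0, 0, -0.8],
    [0, 0, -0.8],
    [0, 0, -0.8],
    [0, 0, -0.8],
    [0, 0, -0.8],
    [0, 0, 0],
    [0, 0, 0],
    [0, 0, 0]
  ],
  "yaw": [0, 0, 0, 0, 0, 0, 0, 0]
}}

```text
time: 2.82
ee_pos: [0.4751, -0.0662, 0.175]
orientation: [0.101, 0.995, -0.0, 0.0]
force: [0.2, -0.1, -0.0]
finger_gap: 0.0942
grasp_force: 0.0
```

Run:
```python
from h import *
c=manip.camera("wrist");cv2.imwrite("pics/w1.png",c["image"]);print(c["mtx"].tolist(),c["rvec"],c["tvec"])
```

```text
[[309.70691628693146, 0.0, 319.9687114253063], [0.0, 309.70691628693146, 199.37678604795343], [0.0, 0.0, 1.0]] [-2.2711047  -1.85206766 -0.2437445 ] [-0.0306444  -0.48167259  0.23777615]
```

View pics/w1.png

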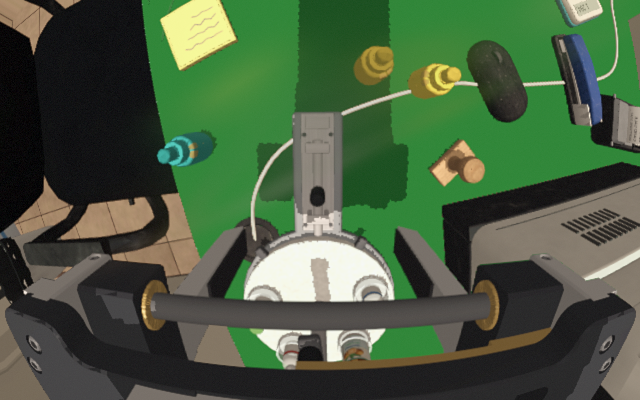

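The wrist view shows the bolt knob at about (317,190)–(318,205), centred between the fingers. I'll check its position with the fisheye model.

```bash
cat >> h.py <<'E'
def fish(c,px,z):
    K=c["mtx"];v=np.array([(px[0]-K[0,2])/K[0,0],(px[1]-K[1,2])/K[1,1]]);r=np.hypot(*v)
    d=np.array([*(np.sin(r)*v/max(r,1e-9)),np.cos(r)])
    R=cv2.Rodrigues(np.array(c["rvec"],float))[0];t=np.array(c["tvec"],float).ravel()
    o=-R.T@t;d=R.T@d;return o+d*(z-o[2])/d[2]
E
python3 - <<'E'
from h import *
c=manip.camera("wrist")
R=cv2.Rodrigues(np.array(c["rvec"],float))[0];print(-R.T@np.array(c["tvec"]).ravel(),R[2])
for p,z in [((317,191),.077),((317,205),.077),((318,205),.043),((317,113),.015)]:print(p,fish(c,p,z).round(4))
E
```

```text
[ 0.40216709 -0.05157694  0.3540638 ] [ 0.25358075 -0.05012732 -0.96601452]
(317, 191) [ 0.4665 -0.067   0.077 ]
(317, 205) [ 0.4796 -0.0697  0.077 ]
(318, 205) [ 0.4894 -0.071   0.043 ]
(317, 113) [ 0.3959 -0.0529  0.015 ]
```

{"method": "servo_tool", "body": {
  "travel": [
    [0, -0.06, -0.6],
    [0, 0, -0.6],
    [0, 0, -0.6],
    [0, 0, -0.6],
    [0, 0, -0.5],
    [0, 0, -0.3],
    [0, 0, 0],
    [0, 0, 0]
  ],
  "yaw": [0, 0, 0, 0, 0, 0, 0, 0]
}}

```text
time: 3.58
ee_pos: [0.4749, -0.0685, 0.0463]
orientation: [0.101, 0.995, 0.0, 0.0]
force: [-0.2, 0.2, 0.1]
finger_gap: 0.0942
grasp_force: 0.0
```

{"method": "servo_tool", "body": {
  "travel": [
    [0, 0, 0],
    [0, 0, 0],
    [0, 0, 0],
    [0, 0, 0],
    [0, 0, 0],
    [0, 0, 0],
    [0, 0, 0],
    [0, 0, 0]
  ],
  "yaw": [0, 0, 0, 0, 0, 0, 0, 0],
  "grip": 0,
  "grip_force": 30
}}

```text
time: 4.25
ee_pos: [0.4744, -0.0684, 0.0455]
orientation: [0.101, 0.995, -0.0, -0.0]
force: [0.4, -0.6, 0.7]
finger_gap: 0.0439
grasp_force: 0.0
```

{"method": "servo_tool", "body": {
  "travel": [
    [0, 0, 0],
    [0, 0, 0],
    [0, 0, 0],
    [0, 0, 0],
    [0, 0, 0],
    [0, 0, 0],
    [0, 0, 0],
    [0, 0, 0]
  ],
  "yaw": [0, 0, 0, 0, 0, 0, 0, 0]
}}

```text
time: 4.92
ee_pos: [0.4743, -0.0688, 0.0455]
orientation: [0.101, 0.995, -0.0, -0.0]
force: [-1.8, -5.5, 0.7]
finger_gap: 0.0144
grasp_force: 30.0
```

{"method": "servo_tool", "body": {
  "travel": [
    [-0.1, 0.02, 0],
    [-0.1, 0.02, 0],
    [-0.1, 0.02, 0],
    [-0.1, 0.02, 0],
    [-0.1, 0.02, 0],
    [-0.1, 0.02, 0],
    [-0.1, 0.02, 0],
    [0, 0, 0]
  ],
  "yaw": [0, 0, 0, 0, 0, 0, 0, 0]
}}

```text
time: 5.58
ee_pos: [0.4458, -0.0631, 0.0455]
orientation: [0.101, 0.995, -0.0, -0.0]
force: [-2.9, -5.8, -0.4]
finger_gap: 0.0145
grasp_force: 30.0
```

{"method": "servo_tool", "body": {
  "travel": [
    [-0.06, 0.012, 0],
    [-0.04, 0.008, 0],
    [0, 0, 0],
    [0, 0, 0],
    [0, 0, 0],
    [0, 0, 0],
    [0, 0, 0],
    [0, 0, 0]
  ],
  "yaw": [0, 0, 0, 0, 0, 0, 0, 0]
}}

```text
time: 6.25
ee_pos: [0.4444, -0.0629, 0.0456]
orientation: [0.101, 0.995, -0.001, 0.002]
force: [13.3, -9.4, -17.9]
finger_gap: 0.014
grasp_force: 30.0
```

{"method": "servo_tool", "body": {
  "travel": [
    [0.05, 0, 0],
    [0, 0, 0],
    [0, 0, 0],
    [0, 0, 0],
    [0, 0, 0],
    [0, 0, 0],
    [0, 0, 0],
    [0, 0, 0]
  ],
  "yaw": [0, 0, 0, 0, 0, 0, 0, 0],
  "grip": 1
}}

```text
time: 6.92
ee_pos: [0.4443, -0.062, 0.0455]
orientation: [0.101, 0.995, 0.0, -0.0]
force: [-0.2, 0.8, -0.9]
finger_gap: 0.0638
grasp_force: 0.0
```

{"method": "servo_tool", "body": {
  "travel": [
    [0, 0, 0.3],
    [0, 0, 0.7],
    [0, 0, 0.8],
    [0, 0, 0.8],
    [0, 0, 0.8],
    [0, 0, 0.8],
    [0, 0, 0.8],
    [0, 0, 0]
  ],
  "yaw": [0, 0, 0, 0, 0, 0, 0, 0]
}}

```text
time: 7.58
ee_pos: [0.4466, -0.0622, 0.2504]
orientation: [0.101, 0.995, 0.002, 0.003]
force: [0.9, 0.1, 0.9]
finger_gap: 0.0941
grasp_force: 0.0
```

{"method": "servo_tool", "body": {
  "travel": [
    [0.6, -0.16, 0],
    [0.6, -0.16, 0],
    [0.6, -0.16, 0],
    [0.6, -0.16, 0],
    [0.6, -0.16, 0],
    [0, 0, 0],
    [0, 0, 0],
    [0, 0, 0]
  ],
  "yaw": [0, 0, 0, 0, 0, 0, 0, 0]
}}

```text
time: 8.25
ee_pos: [0.5637, -0.0943, 0.2451]
orientation: [0.101, 0.995, -0.0, -0.0]
force: [-0.7, 0.1, -0.9]
finger_gap: 0.0939
grasp_force: 0.0
```

Run:
```python
from h import *
c=manip.camera("wrist");cv2.imwrite("pics/w2.png",c["image"])
for n in ["scene"]:
    a=manip.camera(n)["image"];cv2.imwrite("pics/s2.png",cv2.resize(a[140:290,240:440],None,fx=4,fy=4,interpolation=cv2.INTER_CUBIC))
```

```text
(no output)
```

View pics/w2.png

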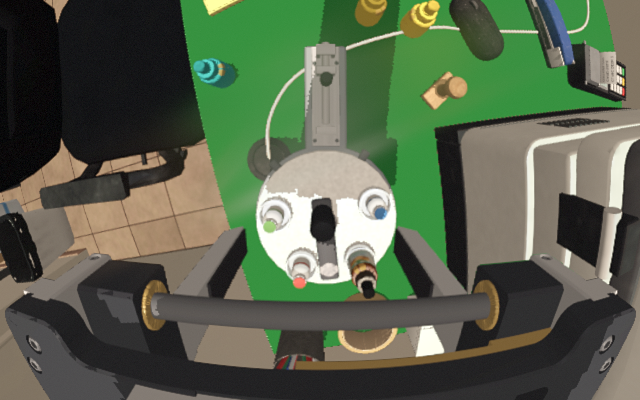

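View pics/s2.png

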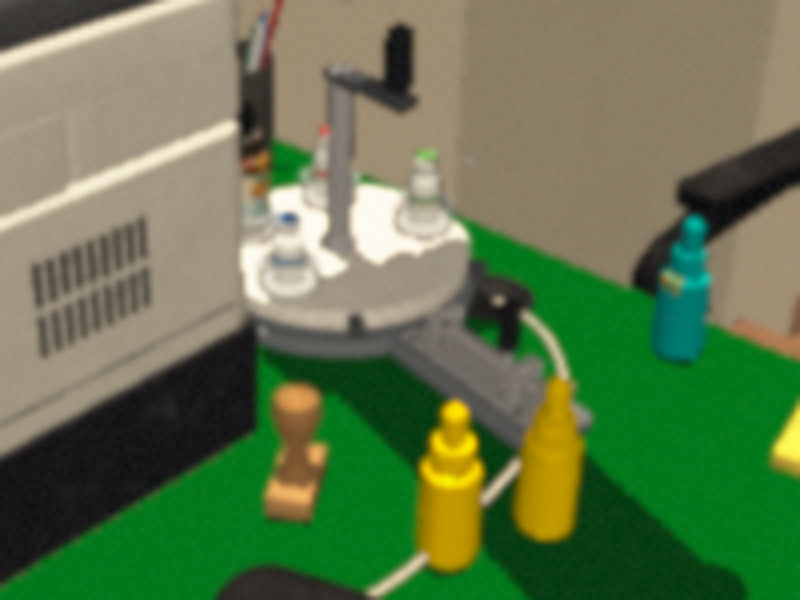

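The wrist view shows the bolt knob out at the keeper at (325,78), crank knob top near (322,230), crank pivot at (328,269) and bottle tip at (368,290).

Run:
```python
from h import *
c=manip.camera("wrist");print(manip.get_state()["ee_pos"])
for n,p,z in [("knobtop",(322,230),.216),("knobbot",(322,215),.172),("pivot",(328,269),.17),("bolt",(326,80),.077),("tip",(368,290),.139),("discL",(257,217),.034),("discR",(397,214),.034)]:print(n,fish(c,p,z).round(4))
```

```text
[ 0.56373908 -0.09372005  0.24570999]
knobtop [ 0.5676 -0.0933  0.216 ]
knobbot [ 0.5703 -0.0935  0.172 ]
pivot [ 0.6234 -0.0986  0.17  ]
bolt [ 0.449  -0.0634  0.077 ]
tip [ 0.6744 -0.0637  0.139 ]
discL [ 0.5993 -0.1874  0.034 ]
discR [ 0.6333 -0.0017  0.034 ]
```

{"method": "servo_tool", "body": {
  "travel": [
    [0.11, 0, -0.3],
    [0, 0, -0.4],
    [0, 0, -0.4],
    [0, 0, -0.36],
    [0, 0, -0.2],
    [0, 0, 0],
    [0, 0, 0],
    [0, 0, 0]
  ],
  "yaw": [0, 0, 0, 0, 0, 0, 0, 0]
}}

```text
time: 9.07
ee_pos: [0.5691, -0.0941, 0.1797]
orientation: [0.101, 0.995, 0.0, 0.0]
force: [0.1, -0.2, 1.6]
finger_gap: 0.0939
grasp_force: 0.0
```

{"method": "servo_tool", "body": {
  "travel": [
    [0, 0, 0],
    [0, 0, 0],
    [0, 0, 0],
    [0, 0, 0],
    [0, 0, 0],
    [0, 0, 0],
    [0, 0, 0],
    [0, 0, 0]
  ],
  "yaw": [0, 0, 0, 0, 0, 0, 0, 0],
  "grip": 0,
  "grip_force": 30
}}

```text
time: 9.73
ee_pos: [0.5688, -0.094, 0.1791]
orientation: [0.101, 0.995, -0.0, -0.0]
force: [0.2, 0.1, 0.5]
finger_gap: 0.0441
grasp_force: 0.0
```

{"method": "servo_tool", "body": {
  "travel": [
    [0, 0, 0],
    [0, 0, 0],
    [0, 0, 0],
    [0, 0, 0],
    [0, 0, 0],
    [0, 0, 0],
    [0, 0, 0],
    [0, 0, 0]
  ],
  "yaw": [0, 0, 0, 0, 0, 0, 0, 0]
}}

```text
time: 10.4
ee_pos: [0.5688, -0.094, 0.1791]
orientation: [0.101, 0.995, -0.0, -0.0]
force: [0.2, 0.2, 0.2]
finger_gap: 0.0194
grasp_force: 30.0
```

Run:
```python
import numpy as np
c=np.array([.6228,-.0998]);p=np.array([.5688,-.094]);d0=np.arctan2(*(p-c)[::-1])
N=40;s=np.linspace(0,1,N+1);u=np.clip((s*1.25-.125*(1-np.cos(0))),0,1)
w=np.minimum(1,np.minimum(np.arange(1,N+1)/4,np.arange(N,0,-1)/4));u=np.cumsum(w)/w.sum()
cur=np.zeros(2);out=[]
for x in u:
    a=d0+x*np.radians(138);t=(c+.055*np.array([np.cos(a),np.sin(a)])-p)/.04
    r=np.round(t-cur,2);cur+=r;out.append([*r.tolist(),0])
for i in range(0,N,8):print(out[i:i+8], np.degrees(d0)+138*u[i+7], (p+.04*np.sum([o[:2] for o in out[:i+8]],0)).round(4))
```

```text
[[-0.02, -0.02, 0], [-0.0, -0.05, 0], [-0.0, -0.06, 0], [-0.0, -0.09, 0], [0.01, -0.09, 0], [0.01, -0.09, 0], [0.02, -0.09, 0], [0.02, -0.08, 0]] 198.11275451200254 [ 0.5704 -0.1168]
[[0.03, -0.09, 0], [0.04, -0.08, 0], [0.04, -0.08, 0], [0.05, -0.07, 0], [0.05, -0.08, 0], [0.05, -0.07, 0], [0.06, -0.06, 0], [0.07, -0.07, 0]] 227.95059234984035 [ 0.586  -0.1408]
[[0.07, -0.05, 0], [0.07, -0.06, 0], [0.07, -0.05, 0], [0.08, -0.04, 0], [0.08, -0.04, 0], [0.09, -0.03, 0], [0.08, -0.03, 0], [0.09, -0.02, 0]] 257.7884301876782 [ 0.6112 -0.1536]
[[0.09, -0.01, 0], [0.09, -0.02, 0], [0.09, 0.0, 0], [0.08, 0.0, 0], [0.09, 0.01, 0], [0.09, 0.01, 0], [0.09, 0.02, 0], [0.09, 0.02, 0]] 287.626268025516 [ 0.6396 -0.1524]
[[0.08, 0.03, 0], [0.08, 0.04, 0], [0.08, 0.04, 0], [0.08, 0.05, 0], [0.07, 0.05, 0], [0.06, 0.04, 0], [0.03, 0.03, 0], [0.02, 0.01, 0]] 311.8695112687593 [ 0.6596 -0.1408]
```

{"method": "servo_tool", "body": {
  "travel": [
    [-0.02, -0.02, 0],
    [0, -0.05, 0],
    [0, -0.06, 0],
    [0, -0.09, 0],
    [0.01, -0.09, 0],
    [0.01, -0.09, 0],
    [0.02, -0.09, 0],
    [0.02, -0.08, 0]
  ],
  "yaw": [0, 0, 0, 0, 0, 0, 0, 0]
}}

```text
time: 11.07
ee_pos: [0.5713, -0.1163, 0.1791]
orientation: [0.1, 0.995, 0.0, 0.001]
force: [9.8, 4.6, -7.3]
finger_gap: 0.0196
grasp_force: 30.0
```

{"method": "servo_tool", "body": {
  "travel": [
    [0.03, -0.09, 0],
    [0.04, -0.08, 0],
    [0.04, -0.08, 0],
    [0.05, -0.07, 0],
    [0.05, -0.08, 0],
    [0.05, -0.07, 0],
    [0.06, -0.06, 0],
    [0.07, -0.07, 0]
  ],
  "yaw": [0, 0, 0, 0, 0, 0, 0, 0]
}}

```text
time: 11.73
ee_pos: [0.5866, -0.1395, 0.1791]
orientation: [0.1, 0.995, 0.001, 0.0]
force: [3.7, 7.9, -0.8]
finger_gap: 0.0191
grasp_force: 30.0
```

{"method": "servo_tool", "body": {
  "travel": [
    [0.07, -0.05, 0],
    [0.07, -0.06, 0],
    [0.07, -0.05, 0],
    [0.08, -0.04, 0],
    [0.08, -0.04, 0],
    [0.09, -0.03, 0],
    [0.08, -0.03, 0],
    [0.09, -0.02, 0]
  ],
  "yaw": [0, 0, 0, 0, 0, 0, 0, 0]
}}

```text
time: 12.4
ee_pos: [0.6112, -0.1523, 0.179]
orientation: [0.1, 0.995, 0.001, -0.0]
force: [-1.2, 6.6, 4.1]
finger_gap: 0.0195
grasp_force: 30.0
```

{"method": "servo_tool", "body": {
  "travel": [
    [0.09, -0.01, 0],
    [0.09, -0.02, 0],
    [0.09, 0, 0],
    [0.08, 0, 0],
    [0.09, 0.01, 0],
    [0.09, 0.01, 0],
    [0.09, 0.02, 0],
    [0.09, 0.02, 0]
  ],
  "yaw": [0, 0, 0, 0, 0, 0, 0, 0]
}}

```text
time: 13.07
ee_pos: [0.6389, -0.1515, 0.179]
orientation: [0.1, 0.995, 0.001, -0.001]
force: [-5.9, 6.2, 5.7]
finger_gap: 0.0193
grasp_force: 30.0
```

{"method": "servo_tool", "body": {
  "travel": [
    [0.08, 0.03, 0],
    [0.08, 0.04, 0],
    [0.08, 0.04, 0],
    [0.08, 0.05, 0],
    [0.07, 0.05, 0],
    [0.06, 0.04, 0],
    [0.03, 0.03, 0],
    [0.02, 0.01, 0]
  ],
  "yaw": [0, 0, 0, 0, 0, 0, 0, 0]
}}

```text
time: 13.73
ee_pos: [0.6588, -0.141, 0.179]
orientation: [0.101, 0.995, -0.0, -0.001]
force: [-7.2, 1.0, 4.6]
finger_gap: 0.0192
grasp_force: 30.0
```

Run:
```python
from h import *
c=manip.camera("wrist");cv2.imwrite("pics/w3.png",c["image"])
s=manip.get_state();print(s["ee_pos"],s["force"])
a=manip.camera("top")["image"];cv2.imwrite("pics/t3.png",cv2.resize(a[125:255,290:430],None,fx=4.5,fy=4.5,interpolation=cv2.INTER_CUBIC))
```

```text
[ 0.65890668 -0.14082912  0.17902765] [-5.69508002  1.0787478   4.85611375]
```

View pics/w3.png

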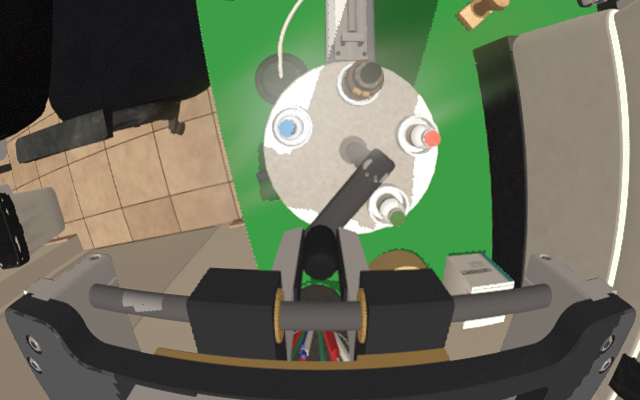

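View pics/t3.png

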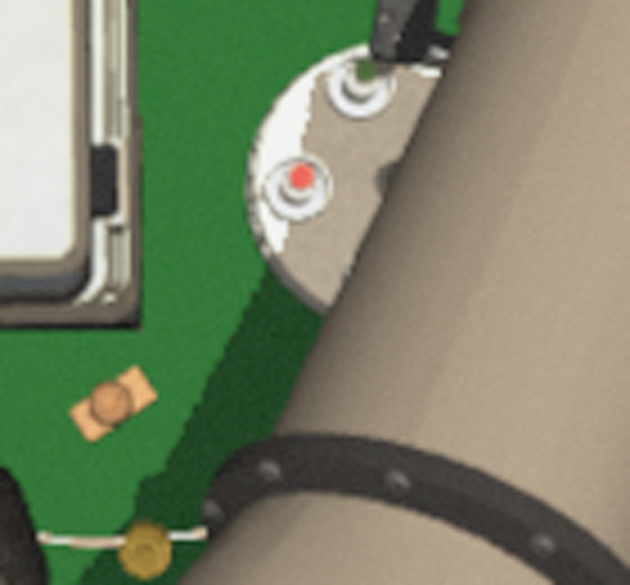

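The wrist view shows the bottle upright in its cup, tip about (370,75) and cup centre about (360,84), lined up with the tongue (edges at 327 and 375 on the top row). The top view shows the stamp unmoved.

Run:
```python
from h import *
c=manip.camera("wrist");ax=np.array([.6228,-.0998]);f=np.radians(168.6);e=np.array([np.cos(f),np.sin(f)]);l=np.array([-e[1],e[0]])
for n,p,z in [("tip",(371,75),.139),("cup",(360,85),.04),("tongueL",(326,40),.02),("tongueR",(377,40),.02),("discL",(264,147),.034),("discR",(438,147),.034)]:
    q=fish(c,p,z);d=q[:2]-ax;print(n,q.round(4),"front",(d@e).round(4),"side",(d@l).round(4))
s=manip.get_state();print(s["force"],s["grasp_force"],s["joint_velocities"].round(3),s["time"])
```

```text
tip [ 0.5616 -0.0845  0.139 ] front 0.063 side -0.0029
cup [ 0.559  -0.0789  0.04  ] front 0.0667 side -0.0078
tongueL [ 0.5007 -0.1018  0.02  ] front 0.1193 side 0.0261
tongueR [ 0.5099 -0.0468  0.02  ] front 0.1212 side -0.0296
discL [ 0.6021 -0.1896  0.034 ] front 0.0025 side 0.0922
discR [ 0.6378 -0.0043  0.034 ] front 0.0041 side -0.0966
[-5.72242889 -0.13094894  4.8148027 ] 30.000996895541903 [-0.002 -0.001 -0.001  0.003 -0.    -0.001  0.001] 13.8833
```

{"method": "servo_tool", "body": {
  "travel": [
    [0.02, 0.015, 0],
    [0.02, 0.015, 0],
    [0, 0, 0],
    [0, 0, 0],
    [0, 0, 0],
    [0, 0, 0],
    [0, 0, 0],
    [0, 0, 0]
  ],
  "yaw": [0, 0, 0, 0, 0, 0, 0, 0]
}}

```text
time: 14.55
ee_pos: [0.6603, -0.1397, 0.179]
orientation: [0.101, 0.995, 0.0, -0.001]
force: [-5.9, 1.9, 5.3]
finger_gap: 0.0192
grasp_force: 30.0
```

Run:
```python
from h import *
s=manip.get_state();print(s["ee_pos"],s["force"],s["grasp_force"],s["joint_velocities"].round(3))
d=s["ee_pos"][:2]-[.6228,-.0998];print(np.hypot(*d),np.degrees(np.arctan2(d[1],d[0]))+216)
c=manip.camera("wrist");cv2.imwrite("pics/w4.png",cv2.resize(c["image"][0:180,250:450],None,fx=3.3,fy=3.3,interpolation=cv2.INTER_CUBIC))
```

```text
[ 0.66026345 -0.13968661  0.17904624] [-5.9167059   1.87160101  5.25622002] 30.00102980848169 [ 0.001 -0.     0.001 -0.001 -0.001 -0.    -0.001]
0.054721582569347865 169.20567554267947
```

View pics/w4.png

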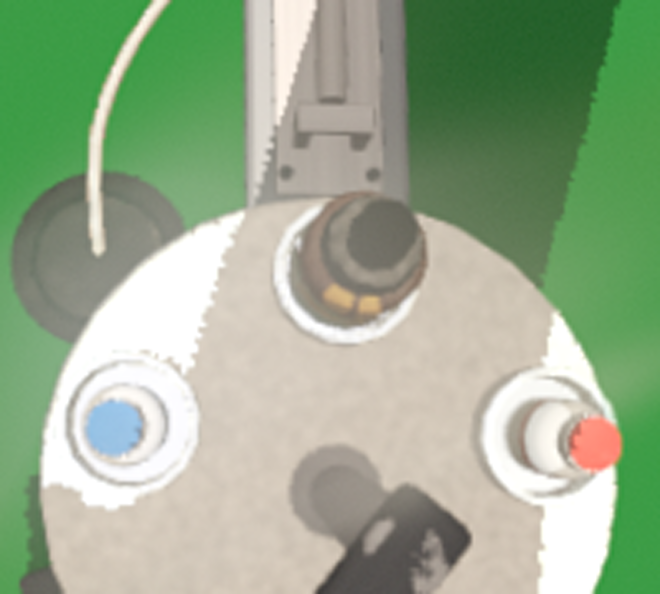

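The bottle is upright and its cup centre, (345,272), is about 3 mm right of the tongue's midline (327–331). I'll turn it a touch more, then hand in.

{"method": "servo_tool", "body": {
  "travel": [
    [0.02, 0.015, 0],
    [0.02, 0.015, 0],
    [0, 0, 0],
    [0, 0, 0],
    [0, 0, 0],
    [0, 0, 0],
    [0, 0, 0],
    [0, 0, 0]
  ],
  "yaw": [0, 0, 0, 0, 0, 0, 0, 0]
}}

```text
time: 15.27
ee_pos: [0.6618, -0.1384, 0.179]
orientation: [0.101, 0.995, 0.0, -0.001]
force: [-7.2, 2.3, 6.5]
finger_gap: 0.0193
grasp_force: 30.0
```

Run:
```python
from rig import manip
s=manip.get_state();print(s["ee_pos"],s["grasp_force"],s["force"]);print(manip.close_job())
```

```text
[ 0.66175165 -0.13838088  0.17900428] 30.00122729659779 [-7.15501334  2.30278415  6.53718269]
the job is handed in; nothing more can be done
None
```

I handed the job in at about 15 s, and the hand-in returned no verdict: the bolt is home in its keeper, the dropper bottle stands upright at the front within a few mm of the bolt line by camera, and the crank knob is still gripped at 30 N.

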